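# Slide a bare board off the hotplate, stack it, and close the tray with its turned twin

## Robot

A 7-joint arm with a two-finger parallel gripper is mounted at the origin on a cart in front of the work surface, level with it; the furniture and walls round the work are solid. World frame = base frame: x ahead of the robot, y to its left, z up, the work surface at z = 0. Lengths are in mm, angles in rad, forces in N, time in s.
With the tool pointing down it reaches from about 425 to 975 mm from the base axis. Payload 16.7 kg.
Tool frame: the origin (TCP) lies between the finger pads; the fingertips stand 25 mm ahead of it and the grasp point (between the pads) lies 6 mm ahead of it (tip_reach is the distance from the TCP to the fingertips, in mm); z points along the fingers, y is the line along which they close (so a half turn about z gives the same grasp; the last joint's range is limited). The gripper opens to 85 mm and grips with 20 to 120 N. Pads are 22 mm wide; open, the fingers measure 114 mm over their backs; the gripper's body (76 mm by 85 mm) begins 54 mm behind the grasp point. The pads swing forward as they close: fully open they stand 13 mm farther back than shut.
Start: joints at [0.992, 0.426, 0.074, 1.606, -0.034, 1.111, -0.067], TCP at [281.23, -613.586, 256.302] pointing down, gripper open.
Joint ranges: [-2.85, 2.85], [-0.5, 2.14], [-1.23, 1.37], [0.21, 2.46], [-1.02, 4.16], [0.16, 2.05], [-2.73, 2.73]. Speed limits (rad/s): [1.89, 1.89, 2.39, 2.39, 3.01, 3.01, 3.01].

## Interface

Orientations are given as a unit quaternion [w, x, y, z].
In Python, from workcell import state, snapshot, job_done, tip_reach gives the robot as it stands.
- The arm moves only by the tool apply_moves, never from a script. Its argument "steps" is a list of rows, each a list of 7 numbers: the shift along the world's x, y, z in cm, then the turn, a rotation vector about the world's x, y, z in rad, then the finger opening in cm, from 0 to 8.54. In form: [[dx, dy, dz, wx, wy, wz, hand], ...]. A call has 1 to 10 rows; each row shifts and turns the commanded pose from where the row before left it; what a row does not reach is not made up. A row lasts 1/12 s, in which the tool goes at most 41.7 mm and 7.16 degrees, less where a joint would pass 70% of its speed; a pose out of reach is approached as far as the arm can. A call with a gripper value outside its range is refused whole. The fingers move at their own pace and stop on an object; "force" is the grip in N (left out, the last holds). Time passes only in rows, so rows that do not move let the fingers close. It gives the time, the measured TCP pose, the force, the opening and the grip force at its end, in the units of the state.
- state(): the state, without advancing time (a new reading comes with each control period).
- snapshot(name): name is "scene" or "top" or "wrist"; returns a dict with "image" (400x640x3 uint8, blue, green, red), "range_z" (400x640 float32, mm along the optical axis (not along the pixel's ray), 0 where there is no reading), "K" (3x3 intrinsics, pixels), "rvec" (rotation vector, rad) and "tvec" (3), from world to camera coordinates, as OpenCV has them. Camera axes: x right, y down, z forward; pixel columns grow to the right and rows downward; lengths in mm; the calibration is good to about 2 mm. A picture is of the moment at which its call begins.
- job_done(): hands the job in; it is judged then, once.
The state is a dict: "time_s": time; "joints": joint angles; "qvel": joint speeds; "effort": joint torques, N m; "ee_pos": TCP position; "tcp_rot": TCP orientation; "force": force on the tool from outside, world axes, zero at the start; "torque": the same for the moment, N m; "opening": finger opening in mm; "grasp_force": force on a finger pad.
Only numpy, scipy, OpenCV 4.12 (cv2) and the standard library are available. Lean on these libraries where they do the work, as an engineer would, in place of code of your own. Each camera call takes 0.05 s, during which the arm holds its last target. There are 200 camera calls.

## Task

A bare green circuit board lies flat in the middle of the cold hotplate, too thin to be picked up there: slide it out until one end overhangs the plate's edge, take it by its long edges and lay it flat and squarely on top of the stack of boards in the black tray. Then stack the empty black tray level on top of the full one, turned so that the two yellow ends lie at opposite ends: that way its feet stand on the lower rim instead of nesting down onto the boards. Leave the film roll, the carton and the metal fixture where they are.

Things in the scene. Friction and masses are not known exactly. Their poses are not given: they have to be found in the camera images.
- hotplate: Small bench hotplate, off and cold, fixed: smooth square aluminium plate 150 x 150 mm and 10 mm thick whose top is 56 mm above the bench, on a narrower 130 x 130 mm pale case. Origin: centre of the underside, on the bench; x and y along the plate's sides, the case's front (dark display) faces -x.
- board_center (a point): Centre (half-way up) of the bare green board with gold pads, 63 mm (its x) by 104.5 mm (its y), 2 mm thick, 28 g, stiff and flat; it slides easily on the plate (friction about 0.3) under a light press of a fingertip. Either end may lead, and it may lie either way round on the stack.
- stack_center (a point): Centre (half-way up) of the loose stack of green boards in the full tray: 63 mm (its x) by 104.5 mm (its y), 14.5 mm thick, 224 g; its top is 7.3 mm above this point.
- tray: The full tray, black, loose, 0.45 kg, 142 mm (its x) by 144 mm (its y) over the rim, 42 mm high. Origin: centre of the underside; z up. Floor 3 mm thick; inside it is 116 x 118 mm up to 24 mm height, 126 x 128 mm above that. Its +y end has the yellow rim.
- tray_yellow (a point): Middle of the full tray's yellow end, at rim height, 68 mm along its y from its centre. Both trays: in this end wall one notch 34 mm wide, below it one foot 28 mm wide; in the other end two notches 24 mm wide and two feet 18 mm wide, 40 mm either side of the middle. Feet stand 9 mm out, their undersides 4 mm above the tray's underside.
- spare_center (a point): Centre of the empty tray (same shape as the full one, 150 g), 21 mm above its underside; its y points to its yellow end. Pinch it from above by an upright wall 8 mm thick and 18 mm deep, rim 21 mm above this point: middle of either x side (wall centre 67 mm from this point) or of the end that is not yellow (68 mm) where a finger has room beside it.
- spare_yellow (a point): Middle of the empty tray's yellow end, at rim height, 68 mm along its y from its centre. Stacked with the yellow ends opposite, its feet stand on the lower rim, its base reaches 4 mm into the lower mouth with 3 mm to spare on each side, and point spare_center is 59 mm above the full tray's underside; yellow ends together, it sinks onto the boards.
- kapton_roll: Roll of amber film standing on end, 94 mm across, 82 mm high, origin under its centre; not to be moved.
- card_box: Small white carton 87 x 60 x 45 mm, origin under its centre; not to be moved.
- alu_fixture: Flat pale metal fixture 142 x 62 x 17 mm, origin under its centre; not to be moved.
Not all that is in view belongs to the job. There is more than one size of the part that bears board_center; the job needs the middle-sized.

How it is judged:
By the outcome, as a careful person would: the job done as asked, in the order asked, and still so for the second after the job is handed in, with the robot touching nothing.
It also fails if it takes over 72 s, if anything falls off the work surface, if the arm or the gripper's body presses on something with over 40 N, if the wrist force passes 120 N, or if a joint passes its speed limit or range.

## Working session

There is one attempt and no reset: what is moved stays moved. The work goes in short steps, Python scripts to look and compute and a tool call to move; the robot and the scene stay as the last step left them, time stands still between calls to the robot, and variables do not carry over. Pictures are saved under pics/ and viewed, at most 11 in all, crops included, and the job is handed in when it is done.

Besides the shell and the picture viewer there is one more tool, called after ">>>" as name([rows], argument=value, ...), one row to a line, values as JSON. apply_moves: Moves the arm, as the interface text tells. Its arguments: {"type":"object","properties":{"steps":{"type":"array"},"force":{"type":"number"}},"required":["steps"]}

```bash
mkdir -p pics; cat > h.py <<'E'
import numpy as np, cv2
from workcell import state, snapshot, job_done, tip_reach
def snap(n,save=None):
    s=snapshot(n); s['R']=cv2.Rodrigues(np.array(s['rvec'],float))[0]; s['t']=np.array(s['tvec'],float).ravel()
    if save: cv2.imwrite('pics/'+save,s['image'])
    return s
def cloud(s):
    z=s['range_z'].astype(float); v,u=np.indices(z.shape); K=s['K']
    c=np.stack([(u-K[0][2])/K[0][0]*z,(v-K[1][2])/K[1][1]*z,z],-1)
    w=(c-s['t'])@s['R']; w[z==0]=np.nan; return w
def ray(s,u,v,h):
    K=np.array(s['K']); d=s['R'].T@np.linalg.inv(K)@np.array([u,v,1.]); o=-s['R'].T@s['t']
    return o+d*(h-o[2])/d[2]
E
python3 - <<'E'
from h import *
a=snap('top','top1.png');b=snap('scene','scene1.png')
for s in(a,b): print((-s['R'].T@s['t']).round())
print(state(), tip_reach() if callable(tip_reach) else tip_reach)
E
```

```text
[ 440.  248. 1327.]
[123. 733. 911.]
{'time_s': 0.1, 'joints': array([ 0.99151235,  0.42664999,  0.07385062,  1.60654124, -0.03413539,
        1.11081847, -0.06706622]), 'qvel': array([-3.30196556e-04, -1.68376228e-03,  7.35240776e-05, -1.47466976e-03,
       -1.02800370e-03, -1.28203158e-03,  7.60226272e-06]), 'effort': array([ 6.97442971e-03, -9.51530957e+01,  3.77035305e+00, -4.64408183e+01,
        1.94376754e-02,  6.54172924e-03,  6.20304968e-05]), 'ee_pos': array([ 281.09975601, -613.30431181,  255.69429852]), 'tcp_rot': array([-5.60361289e-04,  9.77000479e-01,  2.13236319e-01, -1.46389394e-04]), 'force': array([-0.11130253,  0.19489636,  0.24197381]), 'torque': array([-0.02538642, -0.02614479,  0.00421498]), 'grasp_force': 0.0, 'opening': 85.63774690478898} 25.0
```

View pics/top1.png

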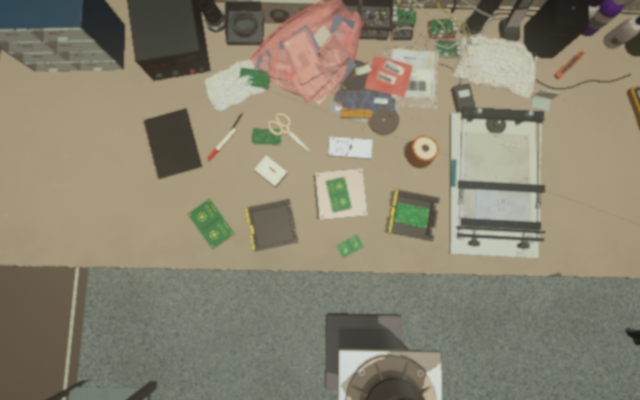

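View pics/scene1.png

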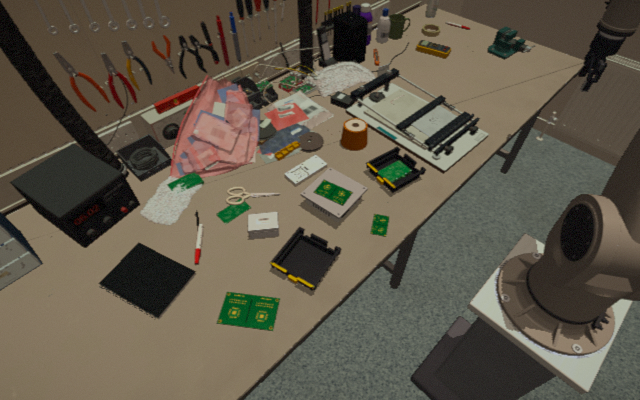

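The top view shows three candidate boards: a large one at (211,223) on the bench, a small one at (350,245) on the bench, and one at (339,195) on the hotplate. The hotplate one fits the description, being middle-sized and on the plate. The full tray is at (412,214), the spare at (272,225), both with the yellow end on the left (+y). Carton is at (270,171), roll (422,151) and fixture (350,148).

```bash
cat > m.py <<'E'
from h import *
def rect(s,mask,h,name):
    cs=cv2.findContours(mask.astype(np.uint8),cv2.RETR_EXTERNAL,cv2.CHAIN_APPROX_NONE)[0]
    c=max(cs,key=cv2.contourArea).reshape(-1,2)
    p=np.array([ray(s,u,v,h)[:2] for u,v in c]).astype(np.float32)
    (x,y),(w,l),a=cv2.minAreaRect(p); 
    print(name,'c',round(x,1),round(y,1),'size',round(w,1),round(l,1),'ang(w side)',round(a,1)); return (x,y,w,l,a)
E
python3 - <<'E'
from m import *
for n in('top','scene'):
    s=snap(n); w=cloud(s); im=s['image']; hsv=cv2.cvtColor(im,cv2.COLOR_BGR2HSV); H,S,V=[hsv[...,i].astype(int) for i in range(3)]
    print(n,'mm/px',1327/s['K'][0][0])
    green=(H>40)&(H<90)&(S>90); yel=(H>18)&(H<34)&(S>130)&(V>90)
    def box(x0,x1,y0,y1,z0,z1): return (w[...,0]>x0)&(w[...,0]<x1)&(w[...,1]>y0)&(w[...,1]<y1)&(w[...,2]>z0)&(w[...,2]<z1)
    if n=='top':
        reg={k:(ray(s,u,v,h)) for k,(u,v,h) in dict(hp=(341,193,56),full=(412,214,42),spare=(272,225,42),roll=(422,151,82),box=(270,171,45),fix=(350,148,17),big=(211,223,2),small=(350,245,2)).items()}
        for k in reg: print(k,reg[k].round())
        import pickle; pickle.dump(reg,open('reg.pkl','wb'))
    else:
        import pickle; reg=pickle.load(open('reg.pkl','rb'))
    def near(k,r,z0,z1): c=reg[k]; return box(c[0]-r,c[0]+r,c[1]-r,c[1]+r,z0,z1)
    rect(s,near('hp',120,48,70),56,'plate')
    m=near('hp',70,48,70)&green; print(np.nanmedian(w[m][:,2])); rect(s,m,58,'board')
    for k in('full','spare'):
        m=near(k,120,30,60); rect(s,near(k,110,30,52),42,k)
        m=yel&near(k,120,25,60); rect(s,m,42,k+' yellow')
    m=near('full',60,8,40)&green; print(np.nanmedian(w[m][:,2])); rect(s,m,17.5,'stack')
    rect(s,near('roll',100,70,95),82,'roll'); rect(s,near('box',80,35,60),45,'carton')
E
```

```text
top mm/px 3.252273217299703
hp [637. 163.  56.]
full [577. -65.  42.]
spare [532. 377.  42.]
roll [772. -89.  82.]
box [704. 390.  45.]
fix [794. 132.  17.]
big [537. 579.   2.]
small [476. 128.   2.]
plate c 634.1 164.6 size 150.1 149.7 ang(w side) 6.6
57.62070400390704
board c 656.8 178.7 size 35.2 44.4 ang(w side) 1.3
full c 632.7 -75.5 size 51.1 146.3 ang(w side) 5.2
full yellow c 630.0 -10.9 size 6.9 40.8 ang(w side) 78.5
spare c 574.9 390.8 size 54.8 143.7 ang(w side) 13.1
spare yellow c 558.7 454.7 size 32.4 3.6 ang(w side) 11.9
17.29537611206245
stack c 576.2 -67.8 size 104.1 60.9 ang(w side) 79.9
roll c 781.5 -95.1 size 84.5 81.0 ang(w side) 44.7
carton c 705.0 390.2 size 88.6 60.1 ang(w side) 52.8
scene mm/px 3.5807955208352045
plate c 633.6 167.1 size 152.8 154.2 ang(w side) 6.6
57.709543609141384
board c 632.2 172.0 size 100.8 60.9 ang(w side) 13.9
full c 633.1 -72.0 size 55.3 153.2 ang(w side) 4.9
full yellow c 544.5 6.2 size 11.9 51.1 ang(w side) 82.8
spare c 589.9 399.9 size 53.3 151.7 ang(w side) 27.6
spare yellow c 477.8 437.9 size 51.6 8.9 ang(w side) 14.2
16.819043774233617
stack c 575.0 -67.5 size 103.4 66.9 ang(w side) 80.0
roll c 779.8 -91.6 size 81.9 90.7 ang(w side) 42.9
carton c 703.2 392.5 size 84.8 67.5 ang(w side) 52.4
```

>>> apply_moves([
  [1.74, 3.74, 0, 0, 0, -0.02, 0],
  [1.74, 3.74, 0, 0, 0, -0.02, 0],
  [1.74, 3.74, 0, 0, 0, -0.02, 0],
  [1.74, 3.74, 0, 0, 0, -0.02, 0],
  [1.74, 3.74, 0, 0, 0, -0.02, 0],
  [1.74, 3.74, 0, 0, 0, -0.02, 0],
  [1.74, 3.74, 0, 0, 0, -0.02, 0],
  [1.74, 3.74, 0, 0, 0, -0.02, 0],
  [1.74, 3.74, 0, 0, 0, -0.02, 0],
  [1.74, 3.74, 0, 0, 0, 0, 0],
])

```text
time_s: 1.03
ee_pos: [455.6, -237.7, 256.5]
tcp_rot: [0.0, 0.992, 0.124, 0.0]
force: [0.9, -0.8, -0.5]
opening: 0.2
grasp_force: 0.0
```

>>> apply_moves([
  [1.74, 3.74, 0, 0, 0, 0, 0],
  [1.74, 3.74, 0, 0, 0, 0, 0],
  [1.74, 3.74, 0, 0, 0, 0, 0],
  [1.74, 3.74, 0, 0, 0, 0, 0],
  [1.74, 3.74, 0, 0, 0, 0, 0],
  [1.74, 3.74, 0, 0, 0, 0, 0],
  [1.74, 3.74, 0, 0, 0, 0, 0],
  [1.74, 3.74, 0, 0, 0, 0, 0],
  [1.74, 3.74, 0, 0, 0, 0, 0],
  [0, 0, 0, 0, 0, 0, 0],
])

```text
time_s: 1.87
ee_pos: [613.1, 105.8, 255.9]
tcp_rot: [-0.002, 0.992, 0.129, 0.0]
force: [-2.4, 0.6, -0.6]
opening: 0.1
grasp_force: 0.0
```

```bash
cat >> h.py <<'E'
from scipy.spatial.transform import Rotation as Ro
def st():
    s=state(); q=s['tcp_rot']; R=Ro.from_quat([q[1],q[2],q[3],q[0]]).as_matrix()
    print('t',round(s['time_s'],2),'tcp',s['ee_pos'].round(1),'yaw x',np.degrees(np.arctan2(R[1,0],R[0,0])).round(1),'zax',R[:,2].round(3),'q',s['joints'].round(2),'F',s['force'].round(1),'open',round(s['opening'],1))
    return s
E
python3 - <<'E'
from m import *
st(); s=snap('wrist','w1.png'); print((-s['R'].T@s['t']).round())
E
```

```text
t 1.87 tcp [613.1 105.8 255.9] yaw x 14.8 zax [ 0.     0.004 -1.   ] q [-0.03  0.36 -0.31  1.71  0.12  1.09 -1.69] F [-2.4  0.6 -0.6] open 0.1
[693. 126. 374.]
```

View pics/w1.png

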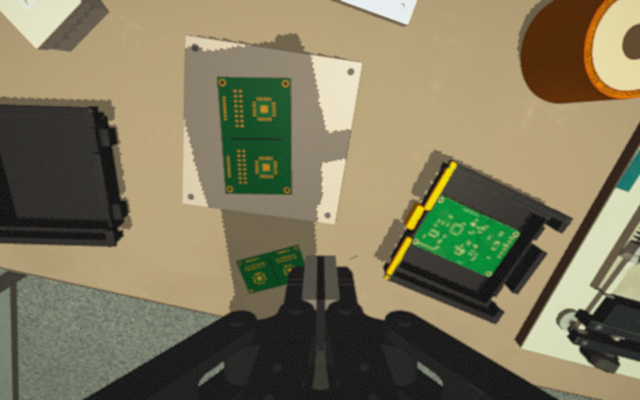

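The enlarged wrist view shows the middle-sized board on the plate at (255,135), with the small one on the bench at (270,268). The plate's corners are (185,37), (361,65), (334,222) and (183,205), and the full tray's stack is at (466,235). I'll measure these.

```bash
cat >> m.py <<'E'
def measure(s,stack=True):
    w=cloud(s); hsv=cv2.cvtColor(s['image'],cv2.COLOR_BGR2HSV); H,S=hsv[...,0].astype(int),hsv[...,1]
    g=((H>40)&(H<90)&(S>90)).astype(np.uint8); g=cv2.morphologyEx(g,cv2.MORPH_CLOSE,np.ones((9,9)))>0
    z=w[...,2]
    if (g&(z>50)).sum()>300:
        print('z',np.nanmedian(z[g&(z>50)&(z<70)])); rect(s,g&(z>50)&(z<70),58,'board')
    rect(s,(z>50)&(z<66)&(w[...,1]>30)&(w[...,1]<280)&(w[...,0]>500),56,'plate')
    if stack and (g&(z>10)&(z<30)&(w[...,1]<50)).sum()>300:
        m=g&(z>10)&(z<30)&(w[...,1]<50); print('z',np.nanmedian(z[m])); rect(s,m,17.5,'stack')
    return w
E
python3 - <<'E'
from m import *
measure(snap('wrist'))
measure(snap('top'))
E
```

```text
z 58.6903018639364
board c 633.8 171.3 size 103.3 61.8 ang(w side) 14.1
plate c 636.9 162.7 size 149.7 149.6 ang(w side) 6.6
z 18.348440968942775
stack c 578.9 -69.6 size 105.5 63.6 ang(w side) 80.0
plate c 634.0 164.6 size 150.2 149.6 ang(w side) 6.6
```

>>> apply_moves([
  [1.6, 3.43, 0, 0, 0, -0.012, 0],
  [1.6, 3.43, -1.5, 0, 0, 0, 0],
  [0, 0, -4, 0, 0, 0, 0],
  [0, 0, -4, 0, 0, 0, 0],
  [0, 0, -3, 0, 0, 0, 0],
  [0, 0, -2, 0, 0, 0, 0],
  [0, 0, -1, 0, 0, 0, 0],
  [0, 0, 0, 0, 0, 0, 0],
  [0, 0, 0, 0, 0, 0, 0],
])

```text
time_s: 2.77
ee_pos: [644.2, 164.8, 102.1]
tcp_rot: [0.0, 0.993, 0.118, 0.0]
force: [-1.1, 0.1, 0.9]
opening: 0.4
grasp_force: 0.0
```

>>> apply_moves([
  [0, 0.95, 0, 0, 0, 0, 0],
  [0, 0, -0.8, 0, 0, 0, 0],
  [0, 0, -0.6, 0, 0, 0, 0],
  [0, 0, -0.2, 0, 0, 0, 0],
  [0, 0, -0.1, 0, 0, 0, 0],
  [0, 0, -0.1, 0, 0, 0, 0],
  [0, 0, 0, 0, 0, 0, 0],
])

```text
time_s: 3.35
ee_pos: [643.9, 175.0, 83.4]
tcp_rot: [0.0, 0.993, 0.118, 0.0]
force: [0.7, 0.0, -0.8]
opening: -0.1
grasp_force: 0.0
```

>>> apply_moves([
  [0, 0, -0.1, 0, 0, 0, 0],
  [0, 0, 0, 0, 0, 0, 0],
])

```text
time_s: 3.52
ee_pos: [644.2, 175.1, 83.1]
tcp_rot: [-0.0, 0.993, 0.119, 0.0]
force: [-2.0, -1.4, 9.8]
opening: 0.4
grasp_force: 4.9
```

>>> apply_moves([
  [0, 0, -0.05, 0, 0, 0, 0],
  [0, 0, 0, 0, 0, 0, 0],
])

```text
time_s: 3.68
ee_pos: [644.3, 175.1, 83.1]
tcp_rot: [-0.0, 0.993, 0.118, 0.001]
force: [-5.4, -1.6, 15.1]
opening: -0.2
grasp_force: 7.6
```

>>> apply_moves([
  [-0.3, -0.08, 0.05, 0, 0, 0, 0],
  [-0.6, -0.15, 0, 0, 0, 0, 0],
  [-0.6, -0.15, 0, 0, 0, 0, 0],
  [-0.6, -0.15, 0, 0, 0, 0, 0],
  [-0.6, -0.15, 0, 0, 0, 0, 0],
  [0, 0, 0, 0, 0, 0, 0],
])

```text
time_s: 4.18
ee_pos: [616.5, 168.3, 83.2]
tcp_rot: [-0.0, 0.993, 0.119, 0.001]
force: [-2.5, -0.3, 10.2]
opening: -0.1
grasp_force: 4.7
```

```bash
python3 - <<'E'
from m import *
st(); measure(snap('scene'),False)
E
```

```text
t 4.18 tcp [616.5 168.3  83.2] yaw x 13.6 zax [ 0.001  0.    -1.   ] q [-0.15  0.57 -0.29  1.8   0.22  0.79 -1.88] F [-2.5 -0.3 10.2] open -0.1
z 57.83757842913673
board c 605.9 166.0 size 102.2 59.7 ang(w side) 13.7
plate c 631.6 166.5 size 157.9 153.4 ang(w side) 7.1
```

Board follows (27 mm). Continue 36 mm, then lift.

>>> apply_moves([
  [-0.6, -0.15, 0, 0, 0, 0, 0],
  [-0.6, -0.15, 0, 0, 0, 0, 0],
  [-0.6, -0.15, 0, 0, 0, 0, 0],
  [-0.6, -0.15, 0, 0, 0, 0, 0],
  [-0.6, -0.15, 0, 0, 0, 0, 0],
  [-0.5, -0.12, 0, 0, 0, 0, 0],
  [0, 0, 0, 0, 0, 0, 0],
  [0, 0, 0, 0, 0, 0, 0],
])

```text
time_s: 4.9
ee_pos: [581.6, 159.6, 83.1]
tcp_rot: [-0.0, 0.993, 0.119, 0.0]
force: [-4.3, -0.9, 12.7]
opening: -0.1
grasp_force: 6.3
```

>>> apply_moves([
  [0, 0, 1, 0, 0, 0, 0],
  [0, 0, 4, 0, 0, 0, 0],
  [0, 0, 4, 0, 0, 0, 8.5],
  [-2, -0.5, 1, 0, 0, 0, 8.5],
  [-2, -0.5, 0, 0, 0, 0, 8.5],
  [0, 0, 0, 0, 0, 0, 8.5],
  [0, 0, 0, 0, 0, 0, 8.5],
])

```text
time_s: 5.48
ee_pos: [541.3, 149.3, 183.3]
tcp_rot: [0.0, 0.993, 0.119, 0.0]
force: [0.5, 0.8, 0.3]
opening: 60.5
grasp_force: 0.0
```

```bash
python3 - <<'E'
from m import *
st(); print('wrist');s=snap('wrist','w2.png');w=measure(s,False);
print('scene');measure(snap('scene'),False)
z=w[...,2]; m=(z>100); print('finger pts minz', np.nanmin(z[m]) if m.any() else None)
E
```

```text
t 5.48 tcp [541.3 149.3 183.3] yaw x 13.6 zax [ 0.001 -0.    -1.   ] q [-0.11  0.34 -0.33  1.92  0.14  0.9  -1.84] F [0.5 0.8 0.3] open 60.5
wrist
z 58.703598199824235
board c 572.7 156.0 size 104.1 62.8 ang(w side) 13.6
plate c 597.3 155.1 size 153.0 162.4 ang(w side) 13.6
scene
z 57.913683600390435
board c 573.2 148.8 size 101.4 78.2 ang(w side) 13.2
plate c 613.3 164.5 size 193.7 153.6 ang(w side) 6.6
finger pts minz 163.41818421600559
```

View pics/w2.png

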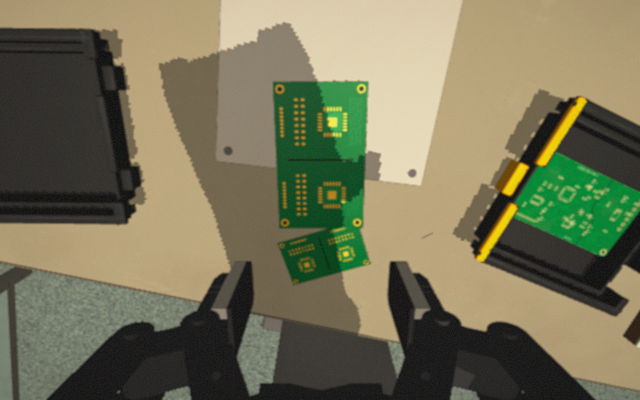

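The wrist view shows the board, with its end at row 228, overhanging the plate edge at about row 170 by roughly 40 mm. The fingers straddle it at columns 240 and 400.

>>> apply_moves([
  [-0.72, -0.26, 0, 0, 0, 0, 8.5],
  [0, 0, -1, 0, 0, 0, 8.5],
  [0, 0, -3, 0, 0, 0, 8.5],
  [0, 0, -3, 0, 0, 0, 8.5],
  [0, 0, -2, 0, 0, 0, 8.5],
  [0, 0, -1.5, 0, 0, 0, 8.5],
  [0, 0, -1.2, 0, 0, 0, 8.5],
  [0, 0, 0, 0, 0, 0, 8.5],
  [0, 0, 0, 0, 0, 0, 8.5],
])

```text
time_s: 6.33
ee_pos: [534.3, 147.1, 64.8]
tcp_rot: [0.0, 0.993, 0.119, -0.001]
force: [-0.6, 0.3, -0.3]
opening: 85.0
grasp_force: 0.0
```

>>> apply_moves([
  [0, 0, 0, 0, 0, 0, 7.5],
  [0, 0, 0, 0, 0, 0, 7],
  [0, 0, 0, 0, 0, 0, 6.7],
  [0, 0, 0, 0, 0, 0, 6.4],
  [0, 0, 0, 0, 0, 0, 6],
  [0, 0, 0, 0, 0, 0, 5.8],
  [0, 0, 0, 0, 0, 0, 5.8],
  [0, 0, 0, 0, 0, 0, 5.8],
], force=30)

```text
time_s: 7.0
ee_pos: [534.9, 147.1, 65.6]
tcp_rot: [-0.0, 0.993, 0.119, 0.0]
force: [1.0, -0.4, 4.0]
opening: 61.4
grasp_force: 31.9
```

>>> apply_moves([
  [0, 0, 0, 0, 0, 0, 5.5],
  [0, 0, 0.5, 0, 0, 0, 5.5],
  [0, 0, 1, 0, 0, 0, 5.5],
  [0, 0, 2, 0, 0, 0, 5.5],
  [0, 0, 3, 0, 0, 0, 5.5],
  [0, 0, 3, 0, 0, 0, 5.5],
  [0, 0, 0, 0, 0, 0, 5.5],
  [0, 0, 0, 0, 0, 0, 5.5],
], force=40)

```text
time_s: 7.67
ee_pos: [535.4, 147.2, 162.5]
tcp_rot: [-0.0, 0.993, 0.119, 0.002]
force: [-0.6, -0.7, -0.2]
opening: 61.0
grasp_force: 43.4
```

```bash
cat > b.py <<'E'
from m import *
def held(s):
    S=st(); q=S['tcp_rot']; R=Ro.from_quat([q[1],q[2],q[3],q[0]]).as_matrix()
    w=cloud(s); hsv=cv2.cvtColor(s['image'],cv2.COLOR_BGR2HSV); H,Sa=hsv[...,0].astype(int),hsv[...,1]
    g=(H>40)&(H<90)&(Sa>90)
    l=(w-S['ee_pos'])@R   # tool frame
    m=g&(abs(l[...,2])<45)&(abs(l[...,1])<60)&(abs(l[...,0]-40)<100)
    P=l[m]; c=P.mean(0); A=np.c_[P[:,:2],np.ones(len(P))]; co=np.linalg.lstsq(A,P[:,2],rcond=None)[0]
    print('n',m.sum(),'tool-frame z = a x+b y+c',co.round(3),'z at x=0',co[2].round(1))
    mm=cv2.morphologyEx(m.astype(np.uint8),cv2.MORPH_CLOSE,np.ones((9,9)))
    cs=cv2.findContours(mm,cv2.RETR_EXTERNAL,cv2.CHAIN_APPROX_NONE)[0]; k=max(cs,key=cv2.contourArea).reshape(-1,2)
    K=np.array(s['K']);o=-s['R'].T@s['t']; n=np.r_[-co[0],-co[1],1]; out=[]
    ol=(o-S['ee_pos'])@R
    for u,v in k:
        d=(s['R'].T@np.linalg.inv(K)@np.array([u,v,1.]))@R; t=(co[2]-n@ol)/(n@d); out.append((ol+t*d)[:2])
    print('rect tool xy',cv2.minAreaRect(np.float32(out)))
E
python3 -c "
from b import *
held(snap('wrist','w3.png'))"
```

```text
t 7.72 tcp [534.7 146.9 161.1] yaw x 13.6 zax [ 0.001  0.    -1.   ] q [-0.11  0.36 -0.33  1.95  0.15  0.86 -1.86] F [ 0.2  0.6 -1. ] open 61.2
n 37358 tool-frame z = a x+b y+c [ 2.000e-03 -0.000e+00  6.584e+00] z at x=0 6.6
rect tool xy ((40.181941986083984, 0.03836631774902344), (62.611915588378906, 103.91545104980469), 89.33741760253906)
```

>>> apply_moves([
  [0.5, -2, 2, 0, 0, 0, 5.5],
  [0.5, -3.5, 2, 0, 0, 0, 5.5],
  [0.5, -3.5, 0, 0, 0, 0, 5.5],
  [0, -2, 0, 0, 0, 0, 5.5],
  [0, 0, 0, 0, 0, 0, 5.5],
  [0, 0, 0, 0, 0, 0, 5.5],
])

```text
time_s: 8.22
ee_pos: [549.0, 35.6, 199.3]
tcp_rot: [0.0, 0.993, 0.117, -0.001]
force: [0.5, 0.5, -0.6]
opening: 60.8
grasp_force: 43.6
```

```bash
python3 - <<'E'
from b import *
st(); s=snap('wrist','w4.png'); w=cloud(s); z=w[...,2]
hsv=cv2.cvtColor(s['image'],cv2.COLOR_BGR2HSV); H,S,V=[hsv[...,i].astype(int) for i in range(3)]
g=((H>40)&(H<90)&(S>90)).astype(np.uint8); g=cv2.morphologyEx(g,cv2.MORPH_CLOSE,np.ones((9,9)))>0
m=g&(z>10)&(z<30)&(w[...,1]<60); rect(s,m,17.5,'stack')
near=(abs(w[...,0]-576)<110)&(abs(w[...,1]+68)<110)
m=near&(z>36)&(z<48); rect(s,m,42,'rim'); P=w[m]; print(P.min(0),P.max(0))
y=(H>18)&(H<34)&(S>130)&(V>90)&near&(z>30); 
p=w[y&(abs(z-42)<3)][:,:2]; print('yellow',np.median(p,0),cv2.fitLine(np.float32(p),cv2.DIST_HUBER,0,.01,.01).ravel(), cv2.minAreaRect(np.float32(p)))
E
```

```text
t 8.22 tcp [549.   35.6 199.3] yaw x 13.5 zax [-0.002 -0.    -1.   ] q [ 0.07  0.3  -0.3   1.93  0.11  0.93 -1.62] F [ 0.5  0.5 -0.6] open 60.8
stack c 578.3 -70.0 size 104.1 62.6 ang(w side) 80.0
rim c 632.1 -80.6 size 145.8 29.3 ang(w side) 80.4
[ 495.45415572 -154.08608485   36.00262012] [658.12509068 -10.62875999  45.16254205]
yellow [647.17179009 -14.36911718] [ 9.9984497e-01 -1.7608516e-02  6.4618140e+02 -1.4402406e+01] ((644.80517578125, -13.711383819580078), (7.4264373779296875, 25.403873443603516), 79.68611145019531)
```

View pics/w4.png

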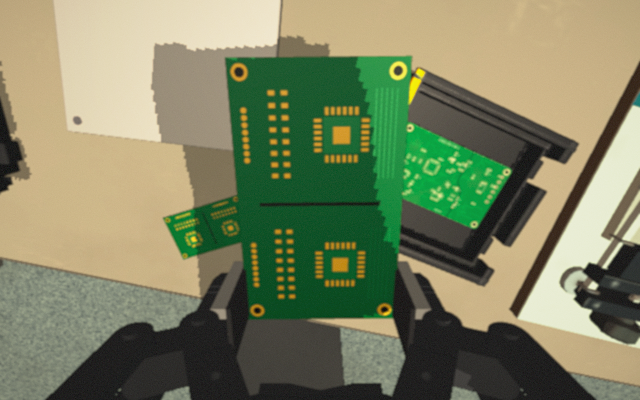

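The view shows the board held flat. The full tray's stack at (455,180) is clear on the right, and its centre is about (578,-70).

>>> apply_moves([
  [0.2, -1.43, 0, 0, 0, 0.116, 5.5],
  [0.2, -1.43, 0, 0, 0, 0.116, 5.5],
  [0.2, -1.43, 0, 0, 0, 0.116, 5.5],
  [0.2, -1.43, 0, 0, 0, 0.116, 5.5],
  [0.2, -1.43, 0, 0, 0, 0.116, 5.5],
  [0.2, -1.43, 0, 0, 0, 0.116, 5.5],
  [0.2, -1.43, 0, 0, 0, 0.116, 5.5],
  [0.2, -1.43, 0, 0, 0, 0.116, 5.5],
  [0.3, -1.43, 0, 0, 0, 0.116, 5.5],
  [0.3, -1.43, 0, 0, 0, 0.116, 5.5],
])

```text
time_s: 9.1
ee_pos: [571.6, -105.0, 199.7]
tcp_rot: [-0.001, 0.763, 0.646, -0.0]
force: [1.0, -0.2, 0.0]
opening: 61.0
grasp_force: 43.6
```

>>> apply_moves([
  [0, 0, -3, 0, 0, 0, 5.5],
  [0, 0, -3, 0, 0, 0, 5.5],
  [0, 0, -3, 0, 0, 0, 5.5],
  [0, 0, 0, 0, 0, 0, 5.5],
  [0, 0, 0, 0, 0, 0, 5.5],
])

```text
time_s: 9.52
ee_pos: [570.9, -104.5, 109.2]
tcp_rot: [-0.002, 0.765, 0.644, -0.001]
force: [0.8, 0.8, 0.9]
opening: 60.9
grasp_force: 43.8
```

```bash
python3 - <<'E'
from b import *
held(snap('wrist'))
E
```

```text
t 9.57 tcp [ 572.  -104.8  110.8] yaw x 80.2 zax [-0.001  0.001 -1.   ] q [ 0.4   0.48 -0.41  1.92  0.26  0.8  -0.33] F [ 0.2 -0.5  0.7] open 60.6
n 37677 tool-frame z = a x+b y+c [5.00e-03 0.00e+00 9.54e+00] z at x=0 9.5
rect tool xy ((39.06121063232422, -1.0942420959472656), (62.84137725830078, 104.09093475341797), 89.47708892822266)
```

>>> apply_moves([
  [-0.1, -0.3, -2, 0, 0, 0, 5.5],
  [0, 0, -2, 0, 0, 0, 5.5],
  [0, 0, -2, 0, 0, 0, 5.5],
  [0, 0, -1, 0, 0, 0, 5.5],
  [0, 0, -0.5, 0, 0, 0, 5.5],
  [0, 0, -0.4, 0, 0, 0, 5.5],
  [0, 0, 0, 0, 0, 0, 5.5],
  [0, 0, 0, 0, 0, 0, 5.5],
])

```text
time_s: 10.23
ee_pos: [571.5, -108.7, 35.7]
tcp_rot: [0.001, 0.766, 0.643, -0.0]
force: [-20.4, 2.6, 58.0]
opening: 60.6
grasp_force: 72.7
```

>>> apply_moves([
  [0, 0, -0.1, 0, 0, 0, 5.5],
  [0, 0, 0, 0, 0, 0, 5.5],
])

```text
time_s: 10.4
ee_pos: [571.6, -108.8, 35.4]
tcp_rot: [0.001, 0.766, 0.643, -0.0]
force: [-24.3, 3.7, 72.8]
opening: 60.6
grasp_force: 79.2
```

>>> apply_moves([
  [0, 0, 0.4, 0, 0, 0, 5.5],
  [0, 0, 0.6, 0, 0, 0, 5.5],
  [0, 0, 0, 0, 0, 0, 5.5],
])

```text
time_s: 10.65
ee_pos: [572.3, -109.0, 43.0]
tcp_rot: [0.001, 0.766, 0.643, 0.001]
force: [1.5, -0.3, -1.0]
opening: 60.9
grasp_force: 43.8
```

```bash
python3 - <<'E'
from b import *
held(snap('wrist','w5.png'));s=snap('scene')
K=np.array(s['K']); p=K@(s['R']@np.array([571,-80,40.])+s['t']); u,v=(p[:2]/p[2]).astype(int); print(u,v)
c=s['image'][v-60:v+60,u-80:u+80]; a=cv2.resize(c,None,fx=3,fy=3,interpolation=cv2.INTER_CUBIC)
b=cv2.imread('pics/w5.png'); b=cv2.resize(b,(480,300)); a=cv2.resize(a,(400,300)); b=b[:, :400]
b=cv2.resize(cv2.imread('pics/w5.png'),(400,250)); cv2.imwrite('pics/c5.png',np.vstack([a,b]))
E
```

```text
t 10.7 tcp [ 571.8 -109.    42.1] yaw x 80.1 zax [ 0.003 -0.    -1.   ] q [ 0.37  0.57 -0.37  1.95  0.32  0.67 -0.37] F [-0.  -0.7 -0.9] open 61.1
n 38070 tool-frame z = a x+b y+c [ 5.000e-03 -1.200e-02  7.273e+00] z at x=0 7.3
rect tool xy ((38.94980239868164, 0.31610870361328125), (63.28040313720703, 104.8678207397461), 89.48633575439453)
397 165
```

View pics/c5.png

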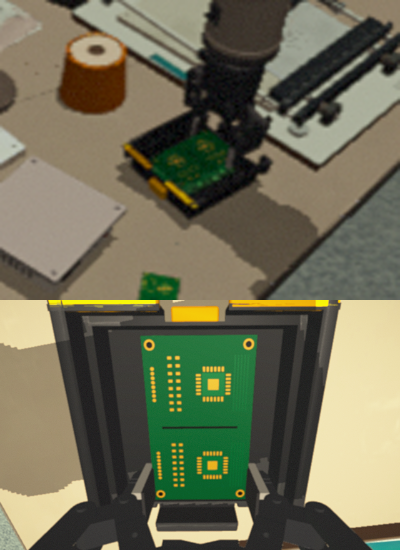

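The wrist part shows the board at (205,415) sitting right of the tray's mid-line. The right finger is near the +x wall, and the reaction was in -x, so that finger touched the ledge. I'll measure the tray walls.

```bash
python3 - <<'E'
from b import *
S=st(); s=snap('wrist'); w=cloud(s); q=S['tcp_rot']; R=Ro.from_quat([q[1],q[2],q[3],q[0]]).as_matrix()
l=(w-S['ee_pos'])@R; z=w[...,2]
for x0 in (0,20,40,60,75):
    m=(abs(l[...,0]-x0)<5)&(abs(l[...,1])<110)
    o=[]
    for a in range(-90,90,3):
        k=m&(l[...,1]>=a)&(l[...,1]<a+3); o.append(f'{a}:{np.median(z[k]):.0f}' if k.sum()>5 else f'{a}:-')
    print(x0,' '.join(o))
E
```

```text
t 10.75 tcp [ 571.4 -109.    41.3] yaw x 80.1 zax [ 0.002 -0.    -1.   ] q [ 0.37  0.58 -0.37  1.95  0.32  0.67 -0.38] F [-0.6  0.2 -0. ] open 60.6
0 -90:- -87:- -84:- -81:- -78:- -75:- -72:43 -69:43 -66:36 -63:27 -60:16 -57:79 -54:78 -51:77 -48:76 -45:75 -42:74 -39:4 -36:- -33:59 -30:43 -27:33 -24:33 -21:33 -18:33 -15:33 -12:33 -9:33 -6:33 -3:33 0:33 3:33 6:33 9:33 12:33 15:33 18:33 21:33 24:33 27:33 30:51 33:- 36:- 39:4 42:75 45:76 48:77 51:78 54:20 57:27 60:35 63:43 66:43 69:42 72:- 75:- 78:- 81:- 84:- 87:-
20 -90:- -87:- -84:- -81:- -78:- -75:42 -72:43 -69:43 -66:36 -63:27 -60:15 -57:4 -54:4 -51:4 -48:4 -45:4 -42:4 -39:4 -36:89 -33:90 -30:91 -27:92 -24:92 -21:94 -18:95 -15:33 -12:33 -9:33 -6:33 -3:33 0:33 3:33 6:33 9:33 12:33 15:34 18:95 21:93 24:91 27:92 30:90 33:89 36:4 39:4 42:4 45:4 48:4 51:4 54:13 57:26 60:35 63:43 66:43 69:42 72:- 75:- 78:- 81:- 84:- 87:-
40 -90:- -87:- -84:- -81:- -78:- -75:42 -72:43 -69:43 -66:36 -63:27 -60:15 -57:4 -54:4 -51:4 -48:4 -45:4 -42:4 -39:4 -36:- -33:33 -30:33 -27:33 -24:33 -21:33 -18:33 -15:33 -12:33 -9:33 -6:33 -3:33 0:33 3:33 6:33 9:33 12:33
[... 157 characters left out ...]
- -81:- -78:- -75:42 -72:43 -69:43 -66:36 -63:27 -60:14 -57:4 -54:4 -51:4 -48:4 -45:4 -42:4 -39:- -36:- -33:33 -30:33 -27:33 -24:33 -21:33 -18:33 -15:33 -12:33 -9:33 -6:33 -3:33 0:33 3:33 6:33 9:33 12:33 15:33 18:33 21:33 24:33 27:33 30:33 33:- 36:4 39:4 42:4 45:4 48:4 51:4 54:14 57:27 60:36 63:43 66:43 69:42 72:- 75:- 78:- 81:- 84:- 87:-
75 -90:- -87:- -84:- -81:- -78:- -75:41 -72:43 -69:43 -66:36 -63:26 -60:14 -57:4 -54:4 -51:4 -48:4 -45:4 -42:4 -39:- -36:- -33:33 -30:33 -27:33 -24:33 -21:33 -18:33 -15:33 -12:33 -9:33 -6:33 -3:33 0:33 3:33 6:33 9:33 12:33 15:33 18:33 21:33 24:33 27:33 30:33 33:- 36:4 39:4 42:4 45:4 48:4 51:4 54:15 57:27 60:36 63:43 66:43 69:42 72:- 75:- 78:- 81:- 84:- 87:-
```

```bash
python3 - <<'E'
from b import *
S=st(); s=snap('wrist'); w=cloud(s); q=S['tcp_rot']; R=Ro.from_quat([q[1],q[2],q[3],q[0]]).as_matrix()
l=(w-S['ee_pos'])@R; z=w[...,2]
for y0 in (-48,-25,0,25,46):
    m=(abs(l[...,1]-y0)<4); o=[]
    for a in range(-46,124,3):
        k=m&(l[...,0]>=a)&(l[...,0]<a+3); o.append(f'{a}:{np.median(z[k]):.0f}' if k.sum()>5 else f'{a}:-')
    print(y0,' '.join(o))
# fingers: points near hand, per height band
for zz in range(0,80,8):
    k=(abs(l[...,0])<25)&(abs(l[...,1])<70)&(-l[...,2]>zz-28)&(-l[...,2]<=zz-20)
    if k.sum()>10:
        P=l[k]; L=P[P[:,1]<0];Q=P[P[:,1]>0]
        print('above tcp',zz-28,'left',L[:,1].min().round() if len(L) else '', L[:,1].max().round() if len(L) else '','right',Q[:,1].min().round() if len(Q) else '',Q[:,1].max().round() if len(Q) else '', 'x',P[:,0].min().round(),P[:,0].max().round())
E
```

```text
t 10.8 tcp [ 571.  -109.    40.8] yaw x 80.1 zax [ 0.001 -0.    -1.   ] q [ 0.37  0.58 -0.37  1.95  0.32  0.67 -0.38] F [0.1 0.8 0.3] open 60.4
-48 -46:- -43:- -40:- -37:- -34:- -31:- -28:- -25:- -22:- -19:- -16:- -13:74 -10:76 -7:76 -4:76 -1:76 2:76 5:72 8:81 11:77 14:4 17:4 20:4 23:4 26:4 29:4 32:4 35:4 38:4 41:4 44:4 47:4 50:4 53:4 56:4 59:4 62:4 65:4 68:4 71:4 74:4 77:4 80:4 83:4 86:4 89:4 92:4 95:17 98:27 101:41 104:43 107:- 110:- 113:- 116:- 119:- 122:-
-25 -46:- -43:- -40:- -37:- -34:43 -31:43 -28:36 -25:27 -22:25 -19:- -16:33 -13:33 -10:33 -7:33 -4:33 -1:33 2:33 5:33 8:33 11:33 14:92 17:92 20:33 23:33 26:33 29:33 32:33 35:33 38:33 41:33 44:33 47:33 50:33 53:33 56:33 59:32 62:33 65:33 68:33 71:32 74:32 77:32 80:32 83:33 86:32 89:32 92:4 95:17 98:27 101:40 104:43 107:0 110:1 113:1 116:- 119:- 122:-
0 -46:- -43:- -40:- -37:- -34:42 -31:43 -28:36 -25:27 -22:25 -19:- -16:32 -13:33 -10:33 -7:33 -4:33 -1:33 2:33 5:33 8:92 11:33 14:33 17:33 20:33 23:33 26:33 29:33 32:33 35:33 38:33 41:33 44:33 47:33 50:33 53:32 56:32 59:33 62:33 65:33 68:33 71:33 74:33 77:32 80:32 83:32 86:32 89:32 9
[... 614 characters left out ...]
9:4 62:4 65:4 68:4 71:4 74:4 77:4 80:4 83:4 86:4 89:4 92:4 95:11 98:27 101:38 104:43 107:- 110:- 113:- 116:- 119:- 122:-
above tcp -28 left -60.0 -58.0 right 56.0 58.0 x -19.0 25.0
above tcp -20 left -65.0 -0.0 right 0.0 63.0 x -25.0 25.0
above tcp -12 left -65.0 -0.0 right 0.0 63.0 x -25.0 25.0
above tcp -4 left -70.0 -3.0 right 0.0 70.0 x -25.0 25.0
above tcp 4 left -44.0 -30.0 right 31.0 45.0 x -12.0 12.0
above tcp 12 left -43.0 -29.0 right 31.0 44.0 x -12.0 12.0
above tcp 20 left -60.0 -30.0 right 31.0 62.0 x -2.0 14.0
above tcp 28 left -62.0 -26.0 right 27.0 64.0 x -13.0 14.0
above tcp 36 left -64.0 -22.0 right 24.0 65.0 x -9.0 17.0
above tcp 44 left -65.0 -0.0 right 0.0 66.0 x 6.0 18.0
```

>>> apply_moves([
  [-0.22, 0.04, 0, 0, 0, 0, 5.5],
  [0, 0, -0.2, 0, 0, 0, 5.5],
  [0, 0, -0.1, 0, 0, 0, 5.5],
  [0, 0, -0.1, 0, 0, 0, 5.5],
  [0, 0, 0, 0, 0, 0, 5.5],
])

```text
time_s: 11.27
ee_pos: [569.2, -108.7, 37.0]
tcp_rot: [0.001, 0.766, 0.643, 0.0]
force: [-4.8, 0.1, 18.2]
opening: 60.8
grasp_force: 54.2
```

>>> apply_moves([
  [0, 0, -0.1, 0, 0, 0, 5.5],
  [0, 0, 0, 0, 0, 0, 5.5],
])

```text
time_s: 11.43
ee_pos: [570.0, -108.9, 36.8]
tcp_rot: [0.001, 0.766, 0.643, 0.001]
force: [-4.3, -0.8, 25.1]
opening: 60.9
grasp_force: 58.0
```

>>> apply_moves([
  [0, 0, -0.1, 0, 0, 0, 5.5],
  [0, 0, 0, 0, 0, 0, 5.5],
])

```text
time_s: 11.6
ee_pos: [570.3, -109.0, 36.4]
tcp_rot: [0.002, 0.766, 0.643, 0.001]
force: [-7.8, -0.4, 38.6]
opening: 60.9
grasp_force: 64.8
```

>>> apply_moves([
  [0, 0, 0.3, 0, 0, 0, 5.5],
  [0, 0, 0, -0.054, 0.009, 0, 5.5],
  [0, 0, 0, -0.054, 0.009, 0, 5.5],
  [0, 0, 0, 0, 0, 0, 5.5],
  [0, 0, 0, 0, 0, 0, 5.5],
])

```text
time_s: 12.02
ee_pos: [569.1, -107.6, 37.6]
tcp_rot: [0.036, 0.764, 0.643, -0.042]
force: [-0.3, 2.7, 8.4]
opening: 61.0
grasp_force: 48.3
```

```bash
python3 - <<'E'
from b import *
s=snap('wrist'); held(s)
w=cloud(s); hsv=cv2.cvtColor(s['image'],cv2.COLOR_BGR2HSV); g=(hsv[...,0]>40)&(hsv[...,0]<90)&(hsv[...,1]>90)
P=w[g&(w[...,2]<50)&(w[...,2]>5)&(abs(w[...,0]-577)<60)&(abs(w[...,1]+70)<80)]; t=(P[:,:2]-[577,-69])@[.1736,.985]
for a in(-45,-20,0,20,45,50): print(a,np.median(P[abs(t-a)<2][:,2]).round(1))
E
```

```text
t 12.07 tcp [ 569.1 -107.7   37.6] yaw x 80.2 zax [-0.017 -0.108 -0.994] q [ 0.24  0.57 -0.29  1.96  0.42  0.69 -0.51] F [-0.5  3.9  7.9] open 61.1
n 39871 tool-frame z = a x+b y+c [-3.000e-03 -1.000e-03  8.124e+00] z at x=0 8.1
rect tool xy ((39.75642776489258, 0.8320236206054688), (65.31380462646484, 107.56072235107422), 89.65170288085938)
-45 30.1
-20 27.5
0 25.4
20 23.4
45 20.7
50 19.5
```

>>> apply_moves([
  [0, 0, 0.05, 0, 0, 0, 6.2],
  [0, 0, 0, 0, 0, 0, 6.6],
  [0, 0, 0, 0, 0, 0, 7],
  [0, 0, 0, 0, 0, 0, 7],
  [0, 0, 0, 0, 0, 0, 7],
])

```text
time_s: 12.48
ee_pos: [568.3, -108.8, 37.6]
tcp_rot: [0.035, 0.765, 0.642, -0.042]
force: [0.2, 0.3, -0.3]
opening: 69.8
grasp_force: 0.0
```

>>> apply_moves([
  [0, 0, 1, 0, 0, 0, 7],
  [0, 0, 3, 0, 0, 0, 7],
  [0, 0, 4, 0.054, -0.009, 0, 7],
  [0, 0, 4, 0.054, -0.009, 0, 7],
  [0, 0, 0, 0, 0, 0, 7],
  [0, 0, 0, 0, 0, 0, 7],
])

```text
time_s: 12.98
ee_pos: [569.5, -110.1, 161.0]
tcp_rot: [0.002, 0.766, 0.642, 0.002]
force: [-0.4, -0.3, -0.2]
opening: 70.1
grasp_force: 0.0
```

```bash
python3 - <<'E'
from b import *
S=st(); s=snap('wrist','w6.png'); w=cloud(s); z=w[...,2]
hsv=cv2.cvtColor(s['image'],cv2.COLOR_BGR2HSV); H,Sa=hsv[...,0].astype(int),hsv[...,1]
g=((H>40)&(H<90)&(Sa>90)).astype(np.uint8); g=cv2.morphologyEx(g,cv2.MORPH_CLOSE,np.ones((9,9)))>0
m=g&(z<50)&(z>5)&(abs(w[...,0]-577)<70)&(abs(w[...,1]+70)<80)
P=w[m]; A=np.c_[P[:,:2]-[577,-70],np.ones(len(P))]; print('plane',np.linalg.lstsq(A,P[:,2],rcond=None)[0].round(4))
rect(s,m,19.5,'top board')
E
```

```text
t 12.98 tcp [ 569.5 -110.1  161. ] yaw x 80.0 zax [ 0.005 -0.001 -1.   ] q [ 0.41  0.4  -0.41  1.89  0.2   0.88 -0.28] F [-0.4 -0.3 -0.2] open 70.1
plane [-5.50000e-03 -1.70000e-03  2.01462e+01]
top board c 576.5 -71.1 size 108.0 65.8 ang(w side) 80.5
```

View pics/w6.png

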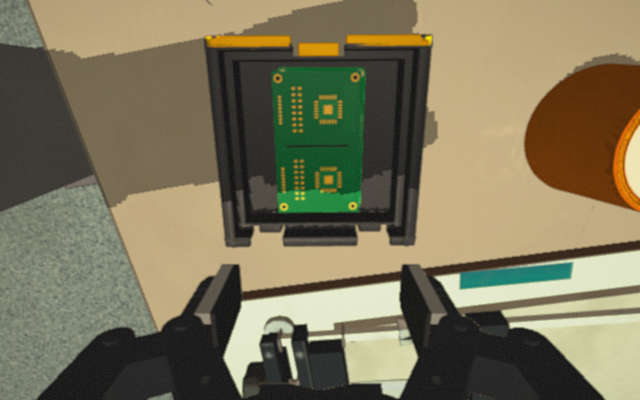

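The board lies flat on the stack at (320,140), parallel to the tray walls. Next is the empty tray.

>>> apply_moves([
  [-0.5, 3, 1, 0, 0, -0.1, 7],
  [-0.5, 3.5, 1, 0, 0, -0.1, 7],
  [-0.5, 3.5, 1, 0, 0, -0.1, 7],
  [-0.5, 3.5, 1, 0, 0, -0.1, 7],
  [-0.5, 3.5, 1, 0, 0, -0.1, 7],
  [-0.5, 3.5, 1, 0, 0, -0.1, 7],
  [-0.5, 3.5, 1, 0, 0, -0.1, 7],
  [-0.5, 3.5, 1, 0, 0, -0.1, 6],
  [-0.5, 3.5, 1, 0, 0, -0.1, 5],
  [-0.5, 3.5, 0, 0, 0, -0.1, 4],
])

```text
time_s: 13.87
ee_pos: [517.8, 238.6, 248.7]
tcp_rot: [0.0, 0.981, 0.196, 0.0]
force: [1.0, 0.7, 0.0]
opening: 40.2
grasp_force: 0.0
```

>>> apply_moves([
  [-0.5, 3.5, 0, 0, 0, -0.1, 4],
  [-0.5, 3.5, 0, 0, 0, -0.09, 4],
  [-0.5, 3, 0, 0, 0, 0, 4],
  [0, 0, 0, 0, 0, 0, 4],
  [0, 0, 0, 0, 0, 0, 4],
])

```text
time_s: 14.28
ee_pos: [501.6, 338.6, 246.4]
tcp_rot: [0.0, 0.994, 0.106, -0.001]
force: [0.8, -0.4, -0.6]
opening: 40.1
grasp_force: 0.0
```

```bash
python3 - <<'E'
from b import *
S=st(); s=snap('wrist','w7.png'); w=cloud(s); z=w[...,2]
hsv=cv2.cvtColor(s['image'],cv2.COLOR_BGR2HSV); H,Sa,V=[hsv[...,i].astype(int) for i in range(3)]
near=(abs(w[...,0]-540)<110)&(abs(w[...,1]-375)<115)
m=near&(z>36)&(z<48); m2=m.copy()
P=w[m][:,:2]; print(len(P), cv2.minAreaRect(np.float32(P)))
y=(H>18)&(H<34)&(Sa>130)&(V>90)&near&(abs(z-42)<4); p=w[y][:,:2]; print('yellow',len(p), cv2.minAreaRect(np.float32(p)) if len(p)>3 else '')
lo,hi=np.percentile(P,1,0),np.percentile(P,99,0); print(lo,hi)
E
```

```text
t 14.28 tcp [501.6 338.6 246.4] yaw x 12.2 zax [-0.002 -0.001 -1.   ] q [-0.39  0.35 -0.39  1.76  0.15  1.07 -2.19] F [ 0.8 -0.4 -0.6] open 40.1
5041 ((534.9451293945312, 379.8403015136719), (142.35336303710938, 144.18138122558594), 13.116265296936035)
yellow 830 ((519.9386596679688, 446.183349609375), (139.83786010742188, 7.983287811279297), 13.186762809753418)
[454.95881841 298.67708685] [616.3889013  461.83534581]
```

View pics/w7.png

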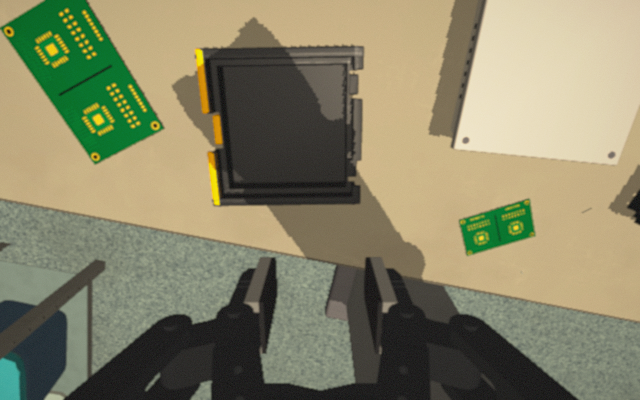

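The spare tray at (285,125) has its yellow end on the left at (210,130) and its free notched end at (357,130). Its fitted size of 142x144 matches.

>>> apply_moves([
  [2.44, -1.25, 0, 0, 0, 0.016, 4],
  [2.44, -1.25, -1, 0, 0, 0, 4],
  [0, 0, -4, 0, 0, 0, 4],
  [0, 0, -4, 0, 0, 0, 4],
  [0, 0, -3, 0, 0, 0, 4],
  [0, 0, -2, 0, 0, 0, 4],
  [0, 0, 0, 0, 0, 0, 4],
  [0, 0, 0, 0, 0, 0, 4],
])

```text
time_s: 15.0
ee_pos: [552.0, 310.2, 107.1]
tcp_rot: [0.001, 0.994, 0.111, -0.001]
force: [0.1, 0.9, 1.0]
opening: 40.2
grasp_force: 0.0
```

```bash
python3 - <<'E'
from b import *
S=st(); s=snap('wrist'); w=cloud(s); z=w[...,2]; q=S['tcp_rot']; R=Ro.from_quat([q[1],q[2],q[3],q[0]]).as_matrix()
l=(w-S['ee_pos'])@R
m=(z>36)&(z<48)&(abs(l[...,0]-20)<8)&(abs(l[...,1])<40); print('wall tool y',np.percentile(l[m][:,1],[2,50,98]),m.sum())
E
```

```text
t 15.0 tcp [552.  310.2 107.1] yaw x 12.8 zax [-0.002 -0.002 -1.   ] q [-0.36  0.54 -0.34  1.8   0.23  0.84 -2.16] F [0.1 0.9 1. ] open 40.2
wall tool y [-7.8502764  -4.01017529 -0.12081394] 421
```

>>> apply_moves([
  [-0.15, 0.39, 0, 0, 0, 0, 4],
  [0, 0, -1.5, 0, 0, 0, 4],
  [0, 0, -2, 0, 0, 0, 4],
  [0, 0, -1.3, 0, 0, 0, 4],
  [0, 0, -0.6, 0, 0, 0, 4],
  [0, 0, 0, 0, 0, 0, 4],
])

```text
time_s: 15.55
ee_pos: [550.4, 315.2, 53.3]
tcp_rot: [0.0, 0.994, 0.112, -0.0]
force: [-0.0, 0.6, 0.9]
opening: 39.9
grasp_force: 0.0
```

>>> apply_moves([
  [0, 0, 0, 0, 0, 0, 2.5],
  [0, 0, 0, 0, 0, 0, 1.5],
  [0, 0, 0, 0, 0, 0, 0.8],
  [0, 0, 0, 0, 0, 0, 0.3],
  [0, 0, 0, 0, 0, 0, 0.3],
  [0, 0, 0, 0, 0, 0, 0.3],
], force=80)

```text
time_s: 16.05
ee_pos: [551.2, 315.6, 55.1]
tcp_rot: [-0.0, 0.994, 0.112, 0.001]
force: [-1.7, -1.7, 8.1]
opening: 5.1
grasp_force: 78.9
```

>>> apply_moves([
  [0, 0, 0.5, 0, 0, 0, 0.3],
  [0, 0, 1.5, 0, 0, 0, 0.3],
  [0, 0, 3, 0, 0, 0, 0.3],
  [0, 0, 3.5, 0, 0, 0, 0.3],
  [0, 0, 3.5, 0, 0, 0, 0.3],
  [0, 0, 0, 0, 0, 0, 0.3],
  [0, 0, 0, 0, 0, 0, 0.3],
])

```text
time_s: 16.63
ee_pos: [551.7, 315.8, 176.5]
tcp_rot: [-0.001, 0.994, 0.111, 0.002]
force: [0.1, 0.3, -1.8]
opening: 5.8
grasp_force: 78.5
```

```bash
python3 - <<'E'
from b import *
S=st(); s=snap('wrist','w8.png'); w=cloud(s); q=S['tcp_rot']; R=Ro.from_quat([q[1],q[2],q[3],q[0]]).as_matrix()
l=(w-S['ee_pos'])@R; z=-l[...,2]
# held tray in tool frame: rim points
m=(abs(l[...,0])<110)&(l[...,1]<-30)&(l[...,1]>-170)&(z>-30)&(z<12)
P=l[m]; A=np.c_[P[:,:2],np.ones(len(P))]
top=P[:,2]<np.percentile(P[:,2],3)
hsv=cv2.cvtColor(s['image'],cv2.COLOR_BGR2HSV); y=(hsv[...,0]>18)&(hsv[...,0]<34)&(hsv[...,1]>130)&(hsv[...,2]>90)&m
p=l[y]; print('yellow tool', np.median(p,0) if len(p) else None, cv2.minAreaRect(np.float32(p[p[:,2]<np.percentile(p[:,2],70)][:,:2])) if len(p)>5 else '')
# full tray pose from w6.png with hand-eye
im=cv2.imread('pics/w6.png'); Rc=s['R']@R; tc=s['R']@S['ee_pos']+s['t']   # tool->cam
q6=2*np.arctan2(.642,.766); 
R6=Ro.from_quat([.766,.642,.002,.002]).as_matrix(); p6=np.array([569.5,-110.1,161.0])
f=dict(s); f['R']=Rc@R6.T; f['t']=tc-f['R']@p6
h=cv2.cvtColor(im,cv2.COLOR_BGR2HSV); ym=(h[...,0]>15)&(h[...,0]<34)&(h[...,1]>130)&(h[...,2]>90)
ym[:, :190]=0; ym[:,450:]=0; ym[70:]=0
v,u=np.nonzero(ym); print('yellow px',u.min(),u.max(),v.min(),v.max())
blk=(h[...,2]<75)|ym|((h[...,0]>40)&(h[...,0]<90)&(h[...,1]>90)); blk[:30]=0; blk[246:]=0; blk[:,:200]=0; blk[:,440:]=0
blk=cv2.morphologyEx(blk.astype(np.uint8),cv2.MORPH_OPEN,np.ones((5,5)))
rect(f,blk,42,'full outer(z42)'); 
for px in [(206,37),(432,36),(414,244),(227,245)]: print(px,ray(f,*px,42).round(1))
a=snap('top'); h=cv2.cvtColor(a['image'],cv2.COLOR_BGR2HSV); ym=(h[...,0]>18)&(h[...,0]<34)&(h[...,1]>130)&(h[...,2]>90)
wa=cloud(a); ym&=(abs(wa[...,0]-577)<110)&(abs(wa[...,1]+10)<60); v,u=np.nonzero(ym); pts=np.array([ray(a,x,y,42)[:2] for x,y in zip(u,v)]); print('top yellow',cv2.minAreaRect(np.float32(pts)))
E
```

```text
t 16.63 tcp [551.7 315.8 176.5] yaw x 12.8 zax [ 0.004  0.002 -1.   ] q [-0.35  0.46 -0.36  1.75  0.2   0.95 -2.13] F [ 0.1  0.3 -1.8] open 5.8
yellow tool [ -37.96740244 -135.6390263    13.99040827] ((-41.448028564453125, -136.03762817382812), (46.53736877441406, 7.125545024871826), 2.3996975421905518)
yellow px 205 431 34 56
full outer(z42) c 577.3 -67.4 size 137.0 141.1 ang(w side) 80.2
(206, 37) [520.5  10.6  42. ]
(432, 36) [658.1 -13.1  42. ]
(414, 244) [ 634.4 -152.6   42. ]
(227, 245) [ 496.8 -128.6   42. ]
top yellow ((590.1063232421875, -3.4448890686035156), (9.853260040283203, 113.99120330810547), 82.5919418334961)
```

View pics/w8.png

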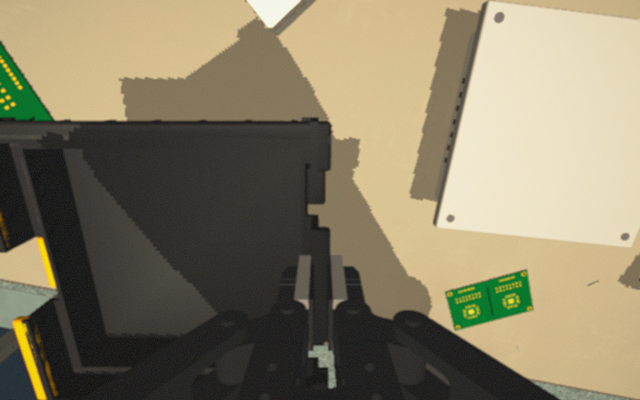

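The tray is held level with its yellow end at the left (35,270). Target centre for the full tray is (577.3,-71.5) with yaw about -9.8°.

>>> apply_moves([
  [0.15, -0.7, 0.5, 0, 0, 0.06, 0.3],
  [0.15, -1.4, 0.5, 0, 0, 0.12, 0.3],
  [0.15, -1.4, 0.5, 0, 0, 0.12, 0.3],
  [0.15, -1.4, 0, 0, 0, 0.12, 0.3],
  [0.15, -1.4, 0, 0, 0, 0.12, 0.3],
  [0.15, -1.4, 0, 0, 0, 0.12, 0.3],
  [0.15, -1.4, 0, 0, 0, 0.12, 0.3],
  [0.15, -1.4, 0, 0, 0, 0.12, 0.3],
  [0.15, -1.4, 0, 0, 0, 0.12, 0.3],
  [0.15, -1.4, 0, 0, 0, 0.12, 0.3],
])

```text
time_s: 17.57
ee_pos: [565.0, 181.4, 187.2]
tcp_rot: [-0.001, 0.774, 0.633, -0.001]
force: [0.5, -0.0, -2.1]
opening: 5.8
grasp_force: 78.5
```

>>> apply_moves([
  [0.15, -1.4, 0, 0, 0, 0.12, 0.3],
  [0.15, -1.4, 0, 0, 0, 0.12, 0.3],
  [0.15, -1.4, 0, 0, 0, 0.12, 0.3],
  [0.15, -1.4, 0, 0, 0, 0.12, 0.3],
  [0.15, -1.4, 0, 0, 0, 0.12, 0.3],
  [0.15, -1.4, 0, 0, 0, 0.12, 0.3],
  [0.15, -1.4, 0, 0, 0, 0.12, 0.3],
  [0.15, -1.4, 0, 0, 0, 0.12, 0.3],
  [0.15, -1.4, 0, 0, 0, 0.12, 0.3],
  [0.15, -1.4, 0, 0, 0, 0.12, 0.3],
])

```text
time_s: 18.4
ee_pos: [580.0, 41.6, 187.4]
tcp_rot: [-0.001, 0.282, 0.959, -0.0]
force: [0.0, -0.2, -1.1]
opening: 5.5
grasp_force: 78.5
```

>>> apply_moves([
  [0.15, -1.4, 0, 0, 0, 0.12, 0.3],
  [0.15, -1.4, 0, 0, 0, 0.12, 0.3],
  [0.15, -1.4, 0, 0, 0, 0.12, 0.3],
  [0, 0, 0, 0, 0, 0, 0.3],
  [0, 0, 0, 0, 0, 0, 0.3],
])

```text
time_s: 18.82
ee_pos: [584.6, -0.5, 187.4]
tcp_rot: [-0.001, 0.11, 0.994, 0.0]
force: [-1.2, 0.4, -2.0]
opening: 5.8
grasp_force: 78.5
```

```bash
python3 -c "
from b import *
st()"
```

```text
t 18.82 tcp [ 5.846e+02 -5.000e-01  1.874e+02] yaw x 167.4 zax [-0.002  0.001 -1.   ] q [ 0.58  0.5  -0.89  1.84  0.45  1.03  0.86] F [-1.2  0.4 -2. ] open 5.8
```

>>> apply_moves([
  [0.31, -0.38, 0, 0, 0, 0.049, 0.3],
  [0, 0, -2, 0, 0, 0, 0.3],
  [0, 0, -3, 0, 0, 0, 0.3],
  [0, 0, -1.2, 0, 0, 0, 0.3],
  [0, 0, 0, 0, 0, 0, 0.3],
  [0, 0, 0, 0, 0, 0, 0.3],
])

```text
time_s: 19.32
ee_pos: [588.0, -2.6, 126.7]
tcp_rot: [-0.001, 0.084, 0.996, 0.0]
force: [1.0, 0.7, -1.2]
opening: 5.4
grasp_force: 78.5
```

```bash
python3 - <<'E'
from b import *
S=st(); im=[]
s=snap('wrist','w9.png')
b=snap('scene'); K=np.array(b['K']); p=K@(b['R']@np.array([577,-70,60.])+b['t']); u,v=(p[:2]/p[2]).astype(int)
c=cv2.resize(b['image'][v-50:v+50,u-75:u+75],(525,350),interpolation=cv2.INTER_CUBIC)
a=snap('top'); K=np.array(a['K']); p=K@(a['R']@np.array([577,-70,60.])+a['t']); u,v=(p[:2]/p[2]).astype(int)
d=cv2.resize(a['image'][v-40:v+40,u-40:u+40],(270,250),interpolation=cv2.INTER_CUBIC)
e=cv2.resize(s['image'],(400,250)); bot=np.hstack([e,d]); t=np.zeros((350,670,3),np.uint8); t[:, :525]=c
cv2.imwrite('pics/c9.png',np.vstack([t,bot]))
w=cloud(a); z=w[...,2]; m=(abs(w[...,0]-577)<100)&(abs(w[...,1]+70)<100)&(z>90)&(z<125)
P=w[m]; print('spare rim pts top',len(P),P.min(0),P.max(0))
h=cv2.cvtColor(a['image'],cv2.COLOR_BGR2HSV); ym=(h[...,0]>18)&(h[...,0]<34)&(h[...,1]>130)&(h[...,2]>90)&(abs(w[...,0]-577)<120)&(abs(w[...,1]+70)<120)
v,u=np.nonzero(ym); print(np.c_[u,v].min(0),np.c_[u,v].max(0))
for hh,sel in((42,u<410),(112,u>410)):
    if sel.sum()>4:
        pts=np.array([ray(a,x,y,hh)[:2] for x,y in zip(u[sel],v[sel])]); print(hh,sel.sum(),cv2.minAreaRect(np.float32(pts)))
E
```

```text
t 19.32 tcp [588.   -2.6 126.7] yaw x 170.3 zax [-0.001  0.001 -1.   ] q [ 0.54  0.58 -0.85  1.87  0.53  0.94  0.85] F [ 1.   0.7 -1.2] open 5.4
spare rim pts top 209 [ 495.86055795 -126.98121416   90.65248096] [582.62040529  12.95776165 120.09392262]
[389 210] [393 230]
42 21 ((556.09033203125, 1.7561469078063965), (7.048868179321289, 64.88140106201172), 83.0629653930664)
```

View pics/c9.png

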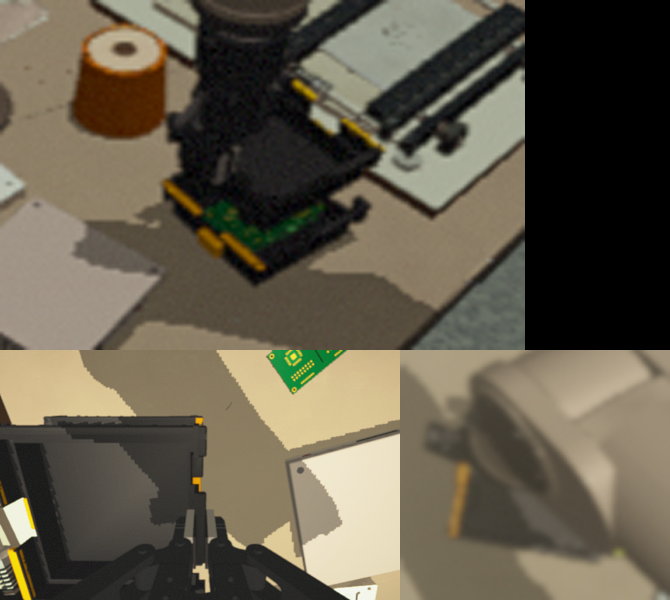

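The scene crop shows the spare tray above the full tray, with the upper yellow at the far end (335,115) and the lower yellow at the near end (215,230). I'll check both edges in the tool frame.

```bash
python3 - <<'E'
from b import *
S=st(); s=snap('wrist'); w=cloud(s); q=S['tcp_rot']; R=Ro.from_quat([q[1],q[2],q[3],q[0]]).as_matrix()
l=(w-S['ee_pos'])@R; z=w[...,2]
for n,lo,hi in(('lower',38,47),('spare rim',108,120)):
    m=(z>lo)&(z<hi)&(l[...,0]>25)&(l[...,0]<95)&(l[...,1]<30)&(l[...,1]>-160); P=l[m]; print(n,m.sum())
    for a in(-130,-110,-90,-70,-50,-30):
        k=abs(P[:,1]-a)<5
        if k.sum()>5: print('  y',a,'x max',np.percentile(P[k][:,0],98).round(1),'min',np.percentile(P[k][:,0],2).round(1))
    for a in(30,40,50,60):
        k=(abs(P[:,0]-a)<4)&(P[:,1]>-20)
        if k.sum()>5: print('  x',a,'y max',np.percentile(P[k][:,1],98).round(1))
m=(l[...,0]>0)&(l[...,0]<60)&(l[...,1]<-20)&(l[...,1]>-115)&(z>60)&(z<95);P=l[m];A=np.c_[P[:,:2],np.ones(len(P))];print('spare floor plane',np.linalg.lstsq(A,P[:,2],rcond=None)[0].round(3))
E
```

```text
t 19.47 tcp [589.   -3.  128.1] yaw x 170.3 zax [ 0.002 -0.    -1.   ] q [ 0.54  0.57 -0.85  1.87  0.53  0.94  0.85] F [-0.1 -0.1 -1.4] open 5.5
lower 3832
  y -130 x max 71.9 min 63.3
  y -110 x max 71.9 min 64.4
  y -90 x max 71.9 min 64.3
  y -70 x max 72.0 min 64.4
  y -50 x max 72.0 min 64.4
  y -30 x max 72.0 min 64.4
  x 60 y max 2.4
spare rim 8563
  y -130 x max 40.8 min 25.2
  y -110 x max 69.2 min 61.3
  y -90 x max 69.2 min 61.4
  y -70 x max 69.2 min 61.4
  y -50 x max 69.3 min 61.5
  y -30 x max 69.2 min 61.6
  x 30 y max 2.8
  x 50 y max 3.4
  x 60 y max 3.3
spare floor plane [ 0.0000e+00 -1.0000e-02  5.1463e+01]
```

>>> apply_moves([
  [-0.27, -0.04, 0, 0, 0, 0, 0.3],
  [0, 0, -1.5, 0, 0, 0, 0.3],
  [0, 0, -0.8, 0, 0, 0, 0.3],
  [0, 0, -0.4, 0, 0, 0, 0.3],
  [0, 0, -0.2, 0, 0, 0, 0.3],
  [0, 0, 0, 0, 0, 0, 0.3],
])

```text
time_s: 20.02
ee_pos: [585.3, -3.8, 97.1]
tcp_rot: [-0.001, 0.084, 0.996, 0.0]
force: [0.5, 0.0, -1.6]
opening: 5.4
grasp_force: 78.5
```

>>> apply_moves([
  [0, 0, -0.2, 0, 0, 0, 0.3],
  [0, 0, -0.1, 0, 0, 0, 0.3],
  [0, 0, 0, 0, 0, 0, 0.3],
])

```text
time_s: 20.27
ee_pos: [585.7, -3.9, 94.8]
tcp_rot: [0.0, 0.084, 0.996, -0.0]
force: [0.2, 0.7, -2.1]
opening: 5.3
grasp_force: 78.5
```

>>> apply_moves([
  [0, 0, -0.1, 0, 0, 0, 0.3],
  [0, 0, 0, 0, 0, 0, 0.3],
])

```text
time_s: 20.43
ee_pos: [585.7, -3.9, 93.9]
tcp_rot: [0.0, 0.084, 0.996, -0.0]
force: [-0.1, 0.1, -1.6]
opening: 5.7
grasp_force: 78.5
```

Already inside the mouth; continuing in small steps.

>>> apply_moves([
  [0, 0, -0.1, 0, 0, 0, 0.3],
  [0, 0, 0, 0, 0, 0, 0.3],
])

```text
time_s: 20.6
ee_pos: [585.8, -3.8, 93.0]
tcp_rot: [0.0, 0.084, 0.996, -0.0]
force: [0.1, -0.3, 1.0]
opening: 5.6
grasp_force: 78.9
```

>>> apply_moves([
  [0, 0, -0.1, 0, 0, 0, 0.3],
  [0, 0, 0, 0, 0, 0, 0.3],
])

```text
time_s: 20.77
ee_pos: [585.9, -3.7, 92.9]
tcp_rot: [0.0, 0.084, 0.996, -0.0]
force: [-7.8, -2.4, 19.8]
opening: 5.8
grasp_force: 81.4
```

Contact at z≈93 as predicted. Ease off, then release and rise.

>>> apply_moves([
  [0, 0, 0.08, 0, 0, 0, 0.3],
  [0, 0, 0, 0, 0, 0, 1],
  [0, 0, 0, 0, 0, 0, 2],
  [0, 0, 0, 0, 0, 0, 3],
  [0, 0, 0, 0, 0, 0, 3.5],
  [0, 0, 0, 0, 0, 0, 3.5],
])

```text
time_s: 21.27
ee_pos: [585.6, -3.9, 92.5]
tcp_rot: [-0.0, 0.084, 0.996, -0.0]
force: [-0.2, 0.0, -0.2]
opening: 35.3
grasp_force: 0.0
```

>>> apply_moves([
  [0, 0, 1, 0, 0, 0, 3.5],
  [0, 0, 3, 0, 0, 0, 3.5],
  [0, 0, 4, 0, 0, 0, 3.5],
  [0, 3, 4, 0, 0, 0, 3.5],
  [-2, 4, 2, 0, 0, 0, 3.5],
  [-3, 2, 0, 0, 0, 0, 3.5],
  [0, 0, 0, 0, 0, 0, 3.5],
  [0, 0, 0, 0, 0, 0, 3.5],
])

```text
time_s: 21.93
ee_pos: [537.6, 76.4, 224.2]
tcp_rot: [0.001, 0.083, 0.997, -0.001]
force: [-0.3, -0.4, -0.3]
opening: 35.3
grasp_force: 0.0
```

```bash
python3 - <<'E'
from b import *
S=st(); s=snap('wrist','w10.png'); 
w=cloud(s); z=w[...,2]
P=w[(z>73)&(z<86)&(abs(w[...,0]-577)<100)&(abs(w[...,1]+70)<100)]
A=np.c_[P[:,:2]-[577,-70],np.ones(len(P))]; print('spare rim',len(P),cv2.minAreaRect(np.float32(P[:,:2])),np.linalg.lstsq(A,P[:,2],rcond=None)[0].round(4))
L=w[(z>38)&(z<46)&(abs(w[...,0]-577)<100)&(abs(w[...,1]+70)<100)]; print('lower',len(L),L.min(0) if len(L) else '',L.max(0) if len(L) else '')
F=w[(z>35)&(z<50)&(abs(w[...,0]-577)<40)&(abs(w[...,1]+72)<40)];A=np.c_[F[:,:2]-[577,-70],np.ones(len(F))]; print('floor',len(F),np.linalg.lstsq(A,F[:,2],rcond=None)[0].round(4) if len(F)>50 else '')
b=snap('scene'); K=np.array(b['K']); p=K@(b['R']@np.array([577,-70,60.])+b['t']); u,v=(p[:2]/p[2]).astype(int)
c=cv2.resize(b['image'][v-50:v+50,u-75:u+75],(525,350),interpolation=cv2.INTER_CUBIC)
e=cv2.resize(s['image'],(525,245)); e=cv2.resize(s['image'],(400,250)); t=np.zeros((250,525,3),np.uint8); t[:,:400]=e
cv2.imwrite('pics/c10.png',np.vstack([c,t]))
E
```

```text
t 21.93 tcp [537.6  76.4 224.2] yaw x 170.5 zax [ 0.001 -0.001 -1.   ] q [ 0.53  0.4  -0.97  1.89  0.38  1.05  0.81] F [-0.3 -0.4 -0.3] open 35.3
spare rim 5084 ((575.7950439453125, -71.3969497680664), (144.82308959960938, 142.31777954101562), 80.3201904296875) [-7.10000e-03  6.60000e-03  7.96447e+01]
lower 14679 [ 494.83376063 -139.8964226    38.01816222] [642.27571696  11.54455364  45.99973397]
floor 6446 [-1.00000e-03 -1.00000e-03  4.16708e+01]
```

View pics/c10.png

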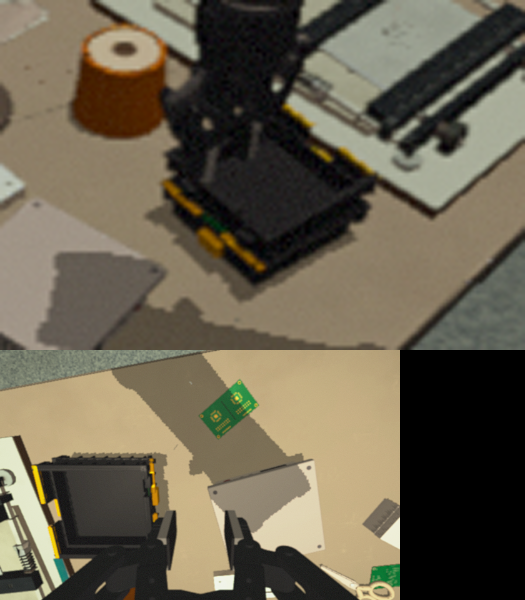

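The spare tray sits level on the lower rim. Its floor reads about 41.7 mm against the expected 41, its slope is about 0.001, and its yellow end is opposite the lower one.

```bash
python3 -c "
from workcell import job_done
print(job_done())"
```

```text
the job is handed in; nothing more can be done
None
```

The board lies flat on the stack, and the empty tray sits level on the full one with the yellow ends opposite. I handed the job in at about 22 s; two caveats: I released the board tilted, so its gripped end dropped about 12 mm and it may sit 2–3 mm off the stack, and the fingers pressed the full tray's rim with up to 73 N, over the 40 N limit if fingers count.

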